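Open the ratchet book rack

TASK

Make room for more books in the ratchet book rack on the desk: with the fingertips press the flat release key on top of the sliding jaw well down and, keeping it pressed, push the jaw along its toothed bar, away from the books, fully back to the end stop; then let go. Lift nothing, leave the two books standing where they are and do not disturb the other things on the desk.

Things in the scene. Friction and masses are not known exactly. Their poses are not given: they have to be found in the camera images.
- rack: Wooden book rack, fixed. Bed 160 (its x) x 325 (its y) x 12 mm; origin under its centre, at desk height. Along its y: fixed cheek (150 mm high) at the +y end, two books against it, then the sliding jaw on a steel toothed bar on the centre line, low end stop (42 mm high) at the -y end. The jaw opens along the rack's -y. The rack's y points to the robot's left, turned up to 0.5 rad either way.
- jaw (a joint): Travel of the jaw, m: 0 = nearest the books, 0.130 = back against the end stop (toward the rack's -y). Starts at 0 to 0.035. From the books backward it has a wooden cheek (150 wide, 12 thick, 140 high), the release key, and a steel thumb wall (100 wide, 13 thick, 117 high). With the key down it slides at about 3 N, plus 8 N per m/s, and stays where it is left.
- jaw_face (a point): Centre of the front of the jaw's wooden cheek (the side toward the books), 80 mm above the desk, 53 mm from the key's centre along the rack's +y.
- key_top (a point): Centre of the top of the release key, a flat ribbed steel plate 60 (rack x) x 44 mm (rack y) on the jaw, its top 92 mm above the desk when up; axes as the rack's. 3 mm beyond its -y edge the thumb wall rises 25 mm above it: a fingertip on the key can push against it. 19 mm beyond its +y edge the wooden cheek rises 48 mm above it.
- key (a joint): How far the key is pressed in, m: 0 = up, 0.010 = bottomed; straight down, spring 3 N at the top to 6 N at the bottom. Left alone it may rest up to 5 mm in (pawl on a tooth's slope). 6 mm or more frees the ratchet; else the jaw can go back at most 8 mm before a tooth stops it. If the key rises on the way the jaw catches on the next tooth, and can be pressed free again.
- thumb_wall (a point): Middle of the top front edge of the thumb wall (the edge toward the key), 117 mm above the desk, 25 mm from the key's centre along the rack's -y.
- book_a: Loose bound book, dark covers, standing upright against the fixed cheek with its spine to the robot, 208 (rack x) by 30 (rack y) by 142 mm high, its top 154 mm above the desk. Origin at the centre of its cover on the +y side; its x axis points up, its z axis along the rack's -y.
- book_b: Second loose book, the same as book_a, standing beside it on the jaw's side, with the same axes.
- eraser: Loose eraser, 20x44x12 mm, on the desk in front of the rack; origin at the centre of its underside.
- matchbox: Loose matchbox, 37x54x16 mm, on the desk in front of the rack; origin at the centre of its underside.
- ink_bottle: Loose square ink bottle, 50x50x60 mm, on the desk behind the rack; origin at the centre of its underside.
- tumbler: Loose cut-glass tumbler, 82 mm across and 94 mm high, on the left of the desk; origin at the centre of its underside.
- rocker_blotter: Loose wooden rocker blotter with a knob, 64x108x72 mm, on the right of the desk; origin at the centre of its underside.

How it is judged:
By the outcome, as a careful person would: the job done as asked, in the order asked, and still so for the second after the job is handed in, with the robot touching nothing.
It also fails if it takes over 35 s, if anything falls off the work surface, if the arm or the gripper's body presses on something with over 40 N, if the wrist force passes 120 N, or if a joint passes its speed limit or range.

ROBOT

A 7-joint arm with a two-finger parallel gripper is mounted at the origin on the work surface; the furniture and walls round the work are solid. World frame = base frame: x ahead of the robot, y to its left, z up, the work surface at z = 0. Lengths are in mm, angles in rad, forces in N, time in s.
With the tool pointing down it reaches from about 400 to 875 mm from the base axis. Payload 4.4 kg.
Tool frame: the origin (TCP) lies on the centre line of the jaws, within the pads' length; the fingertips stand 25 mm ahead of it and the grasp point (between the pads) lies 6 mm ahead of it; z points along the fingers, x is the direction in which the jaws open and shut, and the axes are right-handed (so a half turn about z gives the same grasp; the last joint's range is limited). The gripper opens to 85 mm and grips with 20 to 120 N. Pads are 22 mm wide; open, the fingers measure 114 mm over their backs; the gripper's body (76 mm by 85 mm) begins 54 mm behind the grasp point. The pads swing forward as they close: fully open they stand 13 mm farther back than shut.
Start: joints at [-1.306, 0.628, 0.038, 1.517, -0.027, 0.996, -0.02], TCP at [211.097, 614.781, 256.313] pointing down, gripper open.
Joint ranges: [-3.06, 3.06], [-0.37, 2.12], [-1.25, 1.32], [0.18, 2.47], [-1.1, 4.24], [0.23, 1.98], [-2.94, 2.94]. Speed limits (rad/s): [2.57, 2.57, 3.14, 3.14, 3.14, 3.14, 3.14].

INTERFACE

Orientations are given as [roll, pitch, yaw] about the fixed x, y, z axes, in that order (R = Rz(yaw) Ry(pitch) Rx(roll)).
In Python, from cell import ctrl, cams gives the robot as it stands. The module is installed in compiled form; this text tells all that it offers.
- The arm moves only by the tool step_arm, never from a script. Its arguments are lists of equal length, an entry for each row: "linear": the shift along the tool's x, y, z in mm, a list of three; "yaw": the turn about the tool's z in rad; "gripper": the opening, from -1 (shut) to 1 (fully open). A call has 1 to 8 rows; each row is the pose to reach, as a shift and turn from the pose commanded when the call began, along the tool's axes at that moment; what a row does not reach only later rows make up. A row lasts 1/12 s, in which the tool goes at most 41.7 mm and 7.16 degrees, less where a joint would pass 70% of its speed; a pose out of reach is approached as far as the arm can. A call with a gripper value outside its range is refused whole. The fingers move at their own pace and stop on an object; the grip force is fixed at half the most. Time passes only in rows, so rows that repeat a pose let the fingers close. It gives the time, the measured TCP pose, the force and the opening at its end, in the units of the state.
- ctrl.read_state(): the state, without advancing time (a new reading comes with each control period).
- cams.get_image(name): name is "side" or "top"; returns a dict with "frame" (400x640x3 uint8, red, green, blue), "depth" (400x640 float32, mm along the optical axis (not along the pixel's ray), 0 where there is no reading), "intrinsics" (3x3 intrinsics, pixels), "k1" (the pictures are not rectified: a ray, as slopes to the right and down, at radius r is drawn at 1 + k1 r^2 times it, then the intrinsics apply), "cam_to_world" (4x4, takes a point from camera to world coordinates). Camera axes: x right, y down, z forward; pixel columns grow to the right and rows downward; lengths in mm; the calibration is good to about 2 mm. A picture is of the moment at which its call begins.
- ctrl.finish_job(): hands the job in, once; it reports no verdict.
Trained networks look in the newest picture that a camera, given by its name, has taken for a name from the list of things; names that differ only in an ending like _2 or _b are one class to them, and where a whole thing is asked for, a point or a joint stands for the part that bears it (a point fixed in the world has none). Each returns a list of dicts, best first, with "conf" (0 to 1); they miss things now and then, are a little off and sometimes report something else, mostly with a low value. They report only what shows in the picture. A call takes as long as a camera call.
- cams.regions_of(camera, name): "pixels" (400x640 bool, what is visible of it) and "pixel" ([column, row] in pixels, amid what is visible of it).
The state is a dict: "clock": time; "qpos": joint angles; "qd": joint speeds; "tau": joint torques, N m; "eef_pos": TCP position; "tool_rot": TCP orientation; "force": force on the tool from outside, world axes, zero at the start; "torque": the same for the moment, N m; "width": finger opening in mm.
Only numpy, scipy, OpenCV 4.12 (cv2) and the standard library are available. Lean on these libraries where they do the work, as an engineer would, in place of code of your own. Each camera call takes 0.05 s, during which the arm holds its last target.

## Working session

There is one attempt and no reset: what is moved stays moved. The work goes in short steps, Python scripts to look and compute and a tool call to move; the robot and the scene stay as the last step left them, time stands still between calls to the robot, and variables do not carry over. Pictures are saved under pics/ and viewed, and the job is handed in when it is done.

Besides the shell and the picture viewer there is one more tool, called after "Call:" as name(argument=value, ...) on one line, values as JSON. step_arm: Moves the arm, as the interface text tells. Its arguments: {"type":"object","properties":{"linear":{"type":"array"},"yaw":{"type":"array"},"gripper":{"type":"array"}},"required":["linear","yaw","gripper"]}

```bash
mkdir -p pics
cat > h.py <<'E'
import numpy as np, cv2
from cell import ctrl, cams
def pts(im, mask):
    K=np.array(im['intrinsics']);k1=im['k1'];T=np.array(im['cam_to_world'])
    v,u=np.nonzero(mask&(im['depth']>0)); z=im['depth'][v,u]
    p=cv2.undistortPoints(np.stack([u,v],1).astype(np.float64)[:,None],K,np.array([k1,0,0,0,0.]))[:,0] if len(u) else np.zeros((0,2))
    P=np.c_[p*z[:,None],z]; return P@T[:3,:3].T+T[:3,3], np.c_[u,v]
E
python3 - <<'E'
from h import *
s=ctrl.read_state(); print({k:np.round(v,3) for k,v in s.items()})
for c in ['top','side']:
    im=cams.get_image(c); cv2.imwrite(f'pics/{c}0.png',im['frame'][:,:,::-1]); print(c,im['k1'],np.round(im['cam_to_world'],2).tolist())
    np.savez(f'{c}.npz',**im)
    for n in ['rack','key','jaw','key_top','book_a','tumbler','rocker_blotter','ink_bottle','eraser','matchbox']:
        for r in cams.regions_of(c,n)[:2]:
            P,_=pts(im,r['pixels']); 
            print(n,round(r['conf'],2),np.round(r['pixel']),r['pixels'].sum(), np.round(np.median(P,0)) if len(P) else None, np.round(P.min(0)) if len(P) else None,np.round(P.max(0)) if len(P) else None)
E
```

```text
{'clock': np.float64(0.0), 'qpos': array([-1.306,  0.629,  0.038,  1.518, -0.027,  0.996, -0.02 ]), 'qd': array([ 0.001,  0.   ,  0.001,  0.002,  0.   , -0.001,  0.001]), 'tau': array([-1.0000e-03, -5.6341e+01,  1.2260e+00, -1.9345e+01,  1.1000e-02,
        1.1000e-02, -0.0000e+00]), 'eef_pos': array([210.908, 614.205, 255.374]), 'tool_rot': array([3.142e+00, 2.000e-03, 1.240e+00]), 'force': array([ 0.158,  0.141, -0.499]), 'torque': array([ 0.   , -0.009, -0.031]), 'width': np.float64(85.479)}
top -0.041728334197869046 [[0.05, -0.98, 0.2, 200.54], [-1.0, -0.05, 0.01, 1.33], [0.0, -0.2, -0.98, 1545.45], [0.0, 0.0, 0.0, 1.0]]
rack 0.91 [322. 204.] 3743 [511. -15.  16.] [ 435. -152.   -6.] [631. 196. 159.]
rack 0.2 [173. 246.] 630 [348. 471.  49.] [305. 419.  -7.] [401. 536. 103.]
key 0.62 [307. 199.] 235 [515.  33.  87.] [487.  12.  78.] [546.  55.  99.]
jaw 0.7 [301. 199.] 1055 [508.  46.  84.] [440.  -5.   7.] [587.  88. 147.]
jaw 0.35 [283. 197.] 787 [500. 104. 149.] [405.  89.  11.] [611. 125. 163.]
key_top 0.82 [308. 199.] 230 [516.  32.  87.] [488.  10.  66.] [546.  54.  99.]
bo
[... 1335 characters left out ...]
2. 116.  -5.] [737. 290. 156.]
book_a 0.59 [297. 182.] 1091 [452.  93. 141.] [404.  75.  -3.] [728. 220. 157.]
rocker_blotter 0.72 [362. 363.] 1157 [ 239. -407.   35.] [ 208. -457.   -4.] [ 294. -348.   73.]
rocker_blotter 0.47 [327. 198.] 116 [514.  37.  87.] [486.  23.  77.] [545.  53.  94.]
ink_bottle 0.56 [380. 204.] 306 [655. -77.  35.] [639. -93.  -4.] [720. -42.  62.]
ink_bottle 0.29 [216. 161.] 535 [344. 443.  63.] [305. 411.  -1.] [385. 498.  95.]
eraser 0.35 [323. 199.] 1704 [499.  48.  84.] [440. -12.  -2.] [616.  97. 143.]
eraser 0.15 [380. 206.] 306 [655. -76.  36.] [639. -93.  -3.] [720. -42.  62.]
matchbox 0.78 [290. 232.] 200 [361.  54.  14.] [335.  36.  -4.] [391.  81.  19.]
```

Run:
```python
from h import *
a=[]
for c,(x,y) in [('top',(230,140)),('side',(240,140))]:
    im=np.load(f'{c}.npz'); f=im['frame'][y:y+130,x:x+170,::-1]
    a.append(cv2.resize(f,None,fx=4.5,fy=4.5,interpolation=cv2.INTER_CUBIC)[:, :780])
    cv2.imwrite(f'pics/{c}crop.png',a[-1])
for c in ['top','side']:
    im=np.load(f'{c}.npz'); P,uv=pts(im,np.ones((400,640),bool))
    m=(P[:,0]>400)&(P[:,0]<640)&(P[:,1]>-160)&(P[:,1]<220); P=P[m]
    # rack yaw from book tops: z 150-158
    B=P[(P[:,2]>149)&(P[:,2]<159)]; print(c,'booktop',len(B),cv2.minAreaRect(B[:,:2].astype(np.float32)))
    B=P[(P[:,2]>7)&(P[:,2]<17)]; print('bed',len(B),cv2.minAreaRect(B[:,:2].astype(np.float32)))
    B=P[(P[:,2]>136)&(P[:,2]<144)&(P[:,1]<90)]; print('cheek',len(B),cv2.minAreaRect(B[:,:2].astype(np.float32)))
    B=P[(P[:,2]>112)&(P[:,2]<121)&(P[:,1]<60)]; print('wall',len(B),cv2.minAreaRect(B[:,:2].astype(np.float32)),B.mean(0))
    B=P[(P[:,2]>82)&(P[:,2]<96)&(P[:,0]>475)&(P[:,0]<555)&(P[:,1]>0)&(P[:,1]<70)]; print('key',len(B),cv2.minAreaRect(B[:,:2].astype(np.float32)),np.median(B,0))
```

```text
top booktop 938 ((513.1060791015625, 133.50833129882812), (216.5926055908203, 81.53108215332031), 1.8806315660476685)
bed 1667 ((520.6928100585938, 30.22027587890625), (239.70660400390625, 374.1795654296875), 1.4438809156417847)
cheek 128 ((514.3419189453125, 80.41094207763672), (147.30311584472656, 11.717578887939453), 1.681259274482727)
wall 102 ((516.947021484375, 2.480654239654541), (97.7155532836914, 9.600970268249512), 2.5912787914276123) [518.42270585   2.58471757 116.36465994]
key 218 ((516.2179565429688, 34.34965515136719), (57.84395217895508, 42.14263916015625), 2.168515205383301) [514.46062418  33.03676581  87.3822868 ]
side booktop 511 ((513.211181640625, 127.37242126464844), (219.77420043945312, 81.67604064941406), 3.0674819946289062)
bed 1580 ((512.5086669921875, -2.740478515625), (209.4400634765625, 301.7248840332031), 1.1608659029006958)
cheek 135 ((496.2732849121094, 78.9321060180664), (179.74481201171875, 22.030887603759766), 0.022177262231707573)
wall 98 ((516.9866943359375, -2.0117154121398926), (99.39366912841797, 14.722723960876465), 0.4851253926753998) [514.54846558  -2.68883814 115.05250745]
key 126 ((513.2047729492188, 46.61570739746094), (68.07781982421875, 47.48923110961914), 0.631799042224884) [514.63003027  36.72144634  86.98687074]
```

View pics/top0.png

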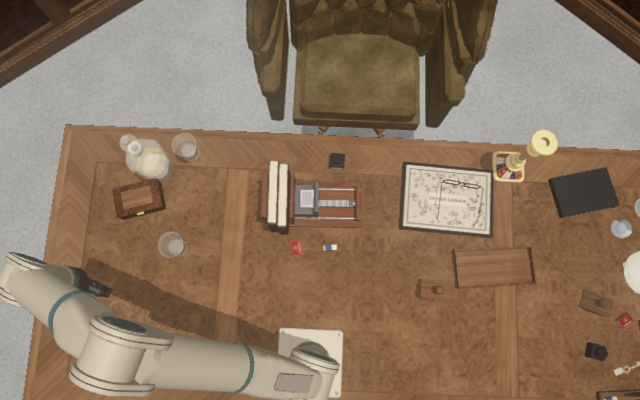

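View pics/side0.png

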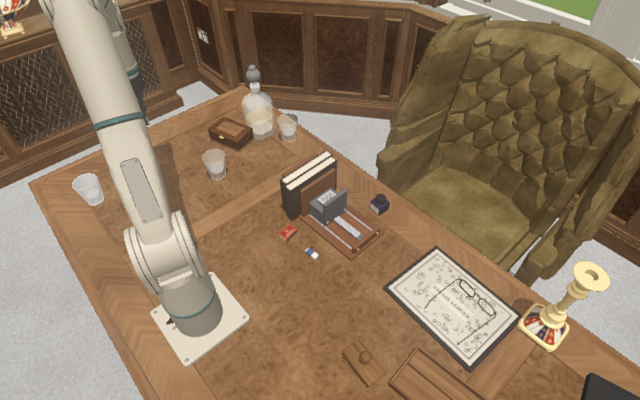

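The top view shows the rack with the key at about pixel (307,199), the thumb wall just right of it and the books left, at about (278,196). Key centre is about (515,33), key top z≈87, rack yaw≈0.035. The side camera agrees to within a few mm. I'll start the transit with the gripper shut.

Call:
step_arm(linear=[[-26,27.5,0],[-52,55,0],[-78,82.5,0],[-104,110,0],[-130,137.5,0],[-156,165,0],[-182,192.5,0],[-208,220,0]], yaw=[0.075,0.15,0.225,0.3,0.375,0.45,0.525,0.6], gripper=[-1,-1,-1,-1,-1,-1,-1,-1])

```text
clock: 1.77
eef_pos: [352.2, 345.1, 256.6]
tool_rot: [-3.141, -0.001, 0.637]
force: [0.8, -0.9, -0.8]
width: 0.0
```

Call:
step_arm(linear=[[-6,36,3],[-12,72,6],[-18,108,9],[-24,144,12],[-30,180,15],[-36,216,18],[-42,252,21],[-48,288,24]], yaw=[0.075,0.15,0.225,0.3,0.375,0.45,0.525,0.6], gripper=[-1,-1,-1,-1,-1,-1,-1,-1])

```text
clock: 2.43
eef_pos: [485.8, 85.4, 232.5]
tool_rot: [-3.141, -0.001, 0.037]
force: [0.8, 0.9, -0.1]
width: -0.3
```

Call:
step_arm(linear=[[14,30,0],[28,60,0],[28,60,25],[28,60,50],[28,60,70],[28,60,82],[28,60,82]], yaw=[0,0,0,0,0,0,0], gripper=[-1,-1,-1,-1,-1,-1,-1])

```text
clock: 3.02
eef_pos: [513.9, 28.0, 148.0]
tool_rot: [3.141, 0.005, 0.04]
force: [-0.2, -0.6, -0.1]
width: -0.0
```

Run:
```python
from h import *
s=ctrl.read_state(); print(s['eef_pos'],s['force'],s['tool_rot'],s['clock'])
for c,(x,y) in [('top',(230,140)),('side',(240,140))]:
    im=cams.get_image(c); np.savez(f'{c}1.npz',**im)
    f=im['frame'][y:y+130,x:x+170,::-1]
    cv2.imwrite(f'pics/{c}1.png',cv2.resize(f,None,fx=4.5,fy=4.5,interpolation=cv2.INTER_CUBIC))
```

```text
[513.91013751  28.01029369 148.04733797] [-0.15296517 -0.58852826 -0.07535783] [3.14146485 0.00470065 0.03975839] 3.0167
```

View pics/top1.png

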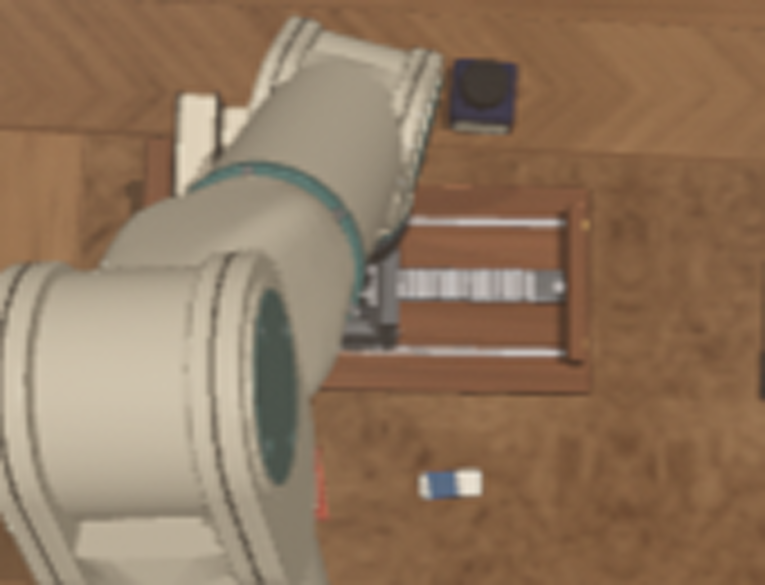

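View pics/side1.png

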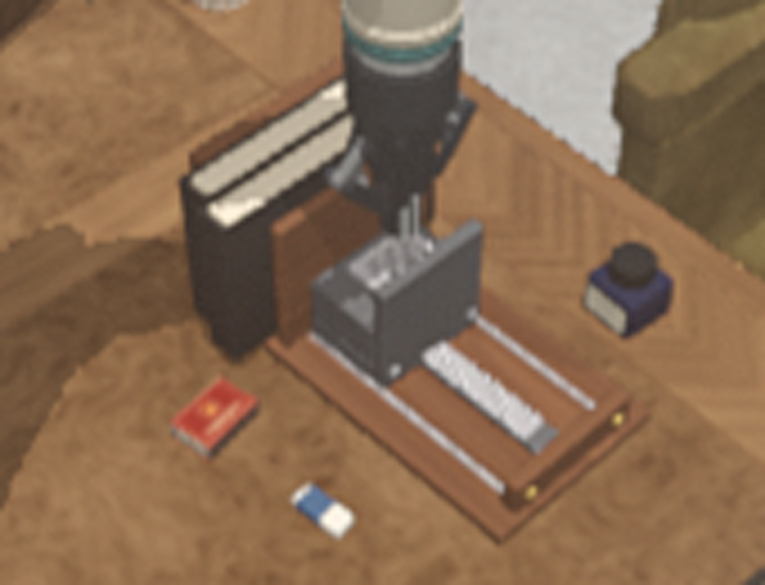

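The side crop shows the shut fingertips (415,225) over the key, in front of the thumb wall. The books are clear of them. Going down onto the key.

Call:
step_arm(linear=[[0,0,12],[0,0,24],[0,0,32],[0,0,34],[0,0,36],[0,0,38],[0,0,38]], yaw=[0,0,0,0,0,0,0], gripper=[-1,-1,-1,-1,-1,-1,-1])

```text
clock: 3.7
eef_pos: [516.0, 28.1, 112.9]
tool_rot: [-3.141, -0.001, 0.04]
force: [-0.1, -0.5, 4.3]
width: 0.1
```

Call:
step_arm(linear=[[0,0,2],[0,0,4],[0,0,6],[0,0,6]], yaw=[0,0,0,0], gripper=[-1,-1,-1,-1])

```text
clock: 4.03
eef_pos: [516.0, 28.1, 107.1]
tool_rot: [-3.141, -0.001, 0.04]
force: [-1.2, -0.2, 6.9]
width: -0.3
```

Call:
step_arm(linear=[[0,0,1],[0,0,1.5],[0,0,1.5]], yaw=[0,0,0], gripper=[-1,-1,-1])

```text
clock: 4.28
eef_pos: [516.1, 28.1, 106.9]
tool_rot: [-3.141, -0.002, 0.04]
force: [-4.3, 1.0, 20.9]
width: -0.1
```

Run:
```python
from h import *
for c in ['top','side']:
    im=np.load(f'{c}1.npz'); P,uv=pts(im,np.ones((400,640),bool))
    m=(P[:,0]>440)&(P[:,0]<600)&(P[:,1]>-170)&(P[:,1]<-80)&(P[:,2]>36)&(P[:,2]<48); B=P[m]
    print(c,len(B),cv2.minAreaRect(B[:,:2].astype(np.float32)),np.median(B,0))
```

```text
top 152 ((522.470703125, -136.63265991210938), (116.48587799072266, 14.227005004882812), 1.62155020236969) [ 522.41640625 -136.64670101   40.92975042]
side 145 ((522.4337158203125, -141.3101043701172), (120.85401916503906, 14.76781177520752), 2.479529857635498) [ 518.20951553 -141.74355921   39.9387713 ]
```

Bottomed at 21 N. Pressing is firm, so I'll ease by 0.5 mm and push slowly along tool +y (rack -y). The stop's inner face is at y≈-130 and the jaw back at about -4, so about 125 mm of travel is expected.

Call:
step_arm(linear=[[0,3,-0.5],[0,7,-0.5],[0,11,-0.5],[0,16,-0.5],[0,21,-0.5],[0,27,-0.5],[0,33,-0.5],[0,39,-0.5]], yaw=[0,0,0,0,0,0,0,0], gripper=[-1,-1,-1,-1,-1,-1,-1,-1])

```text
clock: 4.95
eef_pos: [517.3, -9.6, 106.9]
tool_rot: [-3.139, -0.001, 0.041]
force: [-3.5, 3.8, 18.5]
width: -0.4
```

Call:
step_arm(linear=[[0,6,0],[0,12,0],[0,18,0],[0,24,0],[0,30,0],[0,36,0],[0,42,0],[0,48,0]], yaw=[0,0,0,0,0,0,0,0], gripper=[-1,-1,-1,-1,-1,-1,-1,-1])

```text
clock: 5.62
eef_pos: [518.8, -57.8, 106.9]
tool_rot: [-3.139, -0.0, 0.041]
force: [-4.1, 2.9, 18.8]
width: 0.1
```

Run:
```python
from h import *
for c,(x,y) in [('side',(240,140))]:
    im=cams.get_image(c); np.savez(f'{c}2.npz',**im)
    f=im['frame'][y:y+130,x:x+170,::-1]
    cv2.imwrite(f'pics/{c}2.png',cv2.resize(f,None,fx=4.5,fy=4.5,interpolation=cv2.INTER_CUBIC))
```

```text
(no output)
```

View pics/side2.png

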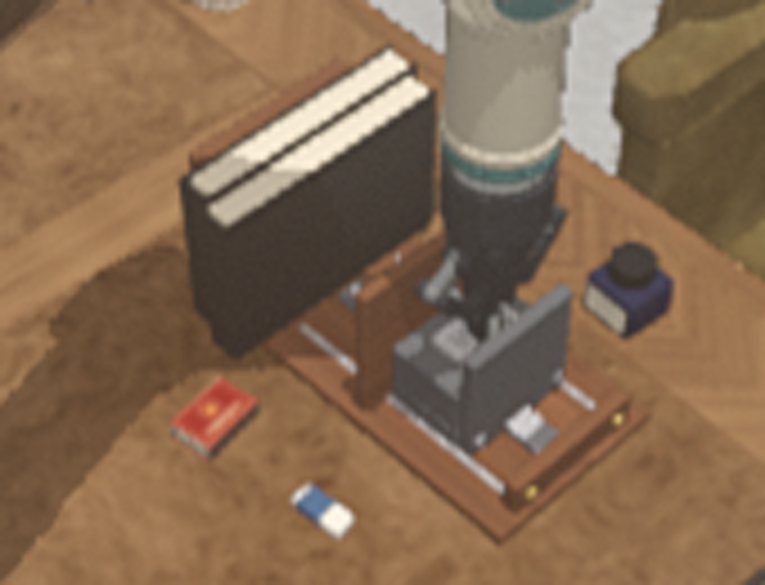

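The jaw has slid well back (wall now at about (520,340)) and the books haven't moved. Continuing, slower near the stop.

Call:
step_arm(linear=[[0,6,0],[0,12,0],[0,18,0],[0,24,0],[0,29,0],[0,33,0],[0,36,0],[0,38,0]], yaw=[0,0,0,0,0,0,0,0], gripper=[-1,-1,-1,-1,-1,-1,-1,-1])

```text
clock: 6.33
eef_pos: [520.0, -96.3, 106.9]
tool_rot: [-3.14, 0.0, 0.04]
force: [-4.4, 3.4, 18.9]
width: -0.1
```

Call:
step_arm(linear=[[0,2,0],[0,4,0],[0,6,0],[0,8,0],[0,8,0]], yaw=[0,0,0,0,0], gripper=[-1,-1,-1,-1,-1])

```text
clock: 6.75
eef_pos: [520.8, -100.1, 106.9]
tool_rot: [-3.135, 0.0, 0.043]
force: [-3.9, 10.1, 20.1]
width: 0.1
```

Call:
step_arm(linear=[[0,2,0],[0,4,0],[0,6,0],[0,6,0]], yaw=[0,0,0,0], gripper=[-1,-1,-1,-1])

```text
clock: 7.08
eef_pos: [521.6, -105.1, 106.8]
tool_rot: [-3.134, -0.0, 0.044]
force: [-2.7, 12.1, 18.4]
width: -0.0
```

Run:
```python
from h import *
for c,(x,y) in [('side',(240,140)),('top',(230,140))]:
    im=cams.get_image(c); np.savez(f'{c}3.npz',**im)
    f=im['frame'][y:y+130,x:x+170,::-1]
    cv2.imwrite(f'pics/{c}3.png',cv2.resize(f,None,fx=4.5,fy=4.5,interpolation=cv2.INTER_CUBIC))
```

```text
(no output)
```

View pics/side3.png

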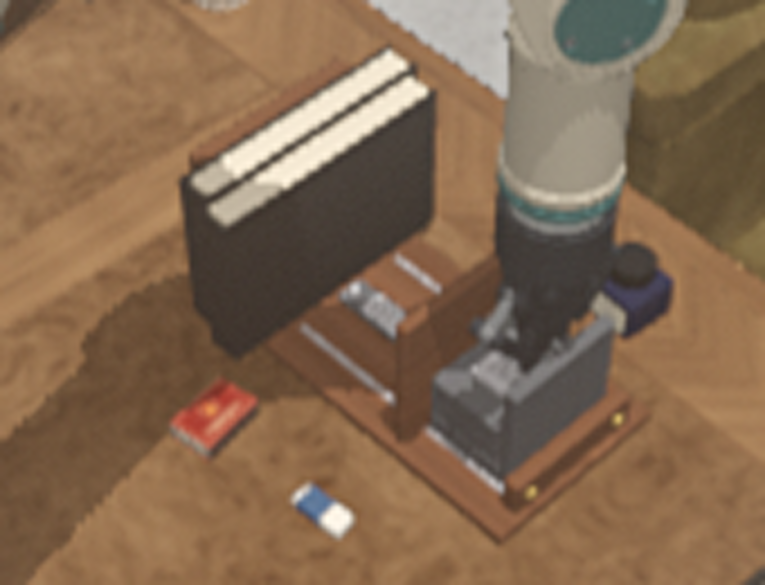

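View pics/top3.png

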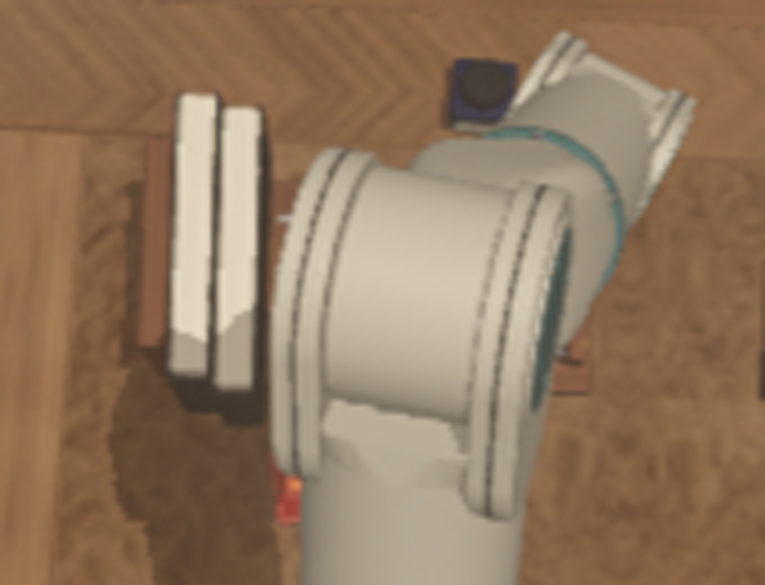

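The side crop shows the wall's foot against the end stop at about (505,480). The fingertip now slides over the key toward the wall. I'll push on to solid wall contact to confirm the stop.

Call:
step_arm(linear=[[0,1,0],[0,2,0],[0,3,0],[0,4,0],[0,4,0]], yaw=[0,0,0,0,0], gripper=[-1,-1,-1,-1,-1])

```text
clock: 7.6
eef_pos: [521.6, -105.2, 106.8]
tool_rot: [-3.129, 0.001, 0.046]
force: [-3.4, 21.4, 21.1]
width: -0.2
```

Solid contact: 21 N sideways and no motion, so the jaw is on the stop. I'll lift straight up first, still leaning on the wall so friction can't drag the jaw back, then back off and rise.

Call:
step_arm(linear=[[0,0,-3],[0,0,-7],[0,0,-12],[0,0,-16],[0,0,-17],[0,-6,-17],[0,-11,-17],[0,-13,-18]], yaw=[0,0,0,0,0,0,0,0], gripper=[-1,-1,-1,-1,-1,-1,-1,-1])

```text
clock: 8.27
eef_pos: [520.5, -101.4, 123.1]
tool_rot: [3.141, 0.0, 0.041]
force: [0.5, -0.2, 0.6]
width: 0.1
```

Free, with zero force. Rising and moving clear to the right, toward the robot, for a look.

Call:
step_arm(linear=[[0,0,-15],[0,0,-45],[0,0,-80],[0,0,-115],[0,35,-130],[0,70,-130],[0,110,-130],[0,150,-130]], yaw=[0,0,0,0,0,0,0,0], gripper=[-1,-1,-1,-1,-1,-1,-1,-1])

```text
clock: 8.93
eef_pos: [526.6, -253.8, 254.4]
tool_rot: [3.14, -0.002, 0.04]
force: [1.2, -1.1, -0.4]
width: 0.1
```

Call:
step_arm(linear=[[0,38,0],[0,76,0],[0,114,0],[0,150,0],[0,150,0],[0,150,0]], yaw=[0,0,0,0,0,0], gripper=[-1,-1,-1,-1,-1,-1])

```text
clock: 9.43
eef_pos: [530.5, -405.5, 253.0]
tool_rot: [3.139, 0.001, 0.034]
force: [0.3, 1.0, -0.1]
width: -0.2
```

Run:
```python
from h import *
s=ctrl.read_state(); print(s['eef_pos'],s['force'],s['clock'])
for c,(x,y) in [('side',(240,140)),('top',(230,140))]:
    im=cams.get_image(c); np.savez(f'{c}4.npz',**im)
    f=im['frame'][y:y+130,x:x+170,::-1]
    cv2.imwrite(f'pics/{c}4.png',cv2.resize(f,None,fx=4.5,fy=4.5,interpolation=cv2.INTER_CUBIC))
    P,uv=pts(im,np.ones((400,640),bool)); m=(P[:,0]>400)&(P[:,0]<640)&(P[:,1]>-160)&(P[:,1]<220); P=P[m]
    for n,z0,z1,y0,y1 in [('stop',36,48,-170,-126),('wall',112,121,-150,-60),('cheek',136,144,-80,80),('books',149,159,-200,300)]:
        B=P[(P[:,2]>z0)&(P[:,2]<z1)&(P[:,1]>y0)&(P[:,1]<y1)]; print(c,n,len(B),len(B) and cv2.minAreaRect(B[:,:2].astype(np.float32)))
    f0=np.load(f'{c}.npz')['frame'].astype(int)
    print('diff', np.abs(f0-im['frame']).mean())
```

```text
[ 530.46438932 -405.50519177  253.01880875] [ 0.25062594  1.0395778  -0.11123884] 9.4333
side stop 187 ((522.0369873046875, -138.61595153808594), (21.3383731842041, 119.61373901367188), 89.66373443603516)
side wall 108 ((521.5374145507812, -125.93830108642578), (98.39500427246094, 13.341107368469238), 0.09444716572761536)
side cheek 119 ((520.4307861328125, -47.55571746826172), (147.24411010742188, 13.05983829498291), 2.2466704845428467)
side books 533 ((513.9881591796875, 127.69650268554688), (218.06576538085938, 81.57002258300781), 2.1877999305725098)
diff 19.251575520833335
top stop 97 ((522.07080078125, -135.07289123535156), (116.39019775390625, 17.178091049194336), 1.5530694723129272)
top wall 100 ((522.0729370117188, -121.37777709960938), (98.9708480834961, 10.017550468444824), 1.638033151626587)
top cheek 131 ((518.850341796875, -44.20979309082031), (144.30874633789062, 9.677319526672363), 2.3020753860473633)
top books 872 ((512.3689575195312, 133.09881591796875), (215.3565216064453, 81.05679321289062), 1.7506693601608276)
diff 10.573084635416667
```

View pics/side4.png

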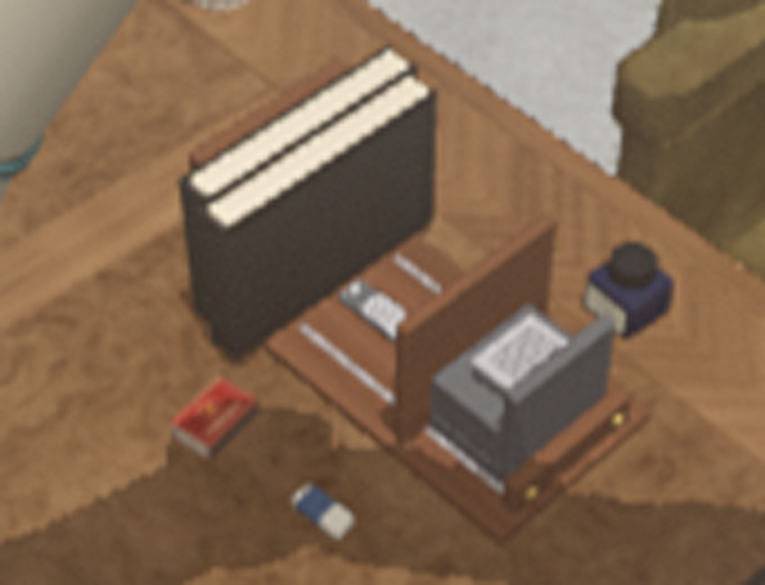

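View pics/top4.png

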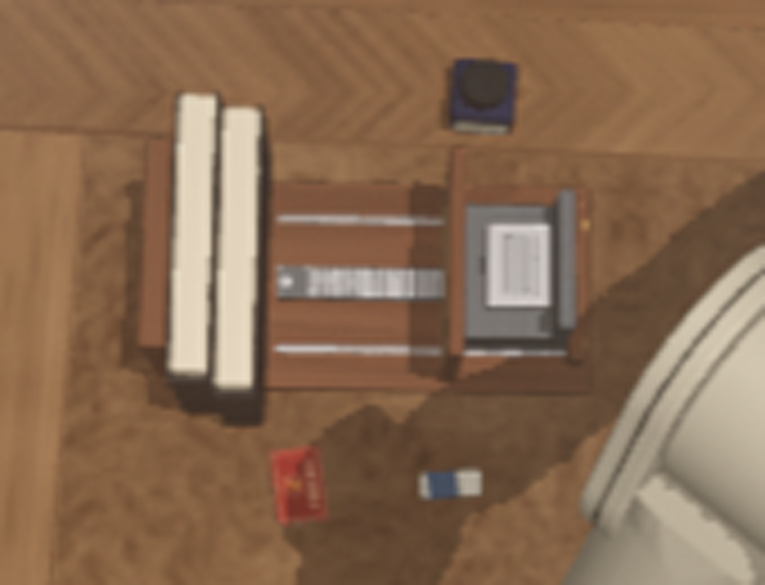

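Run:
```python
from h import *
for k in '34':
    im=np.load(f'side{k}.npz'); P,uv=pts(im,np.ones((400,640),bool))
    # cheek +y face, at rack lower near end visible in both; wall -y face
    for n,m in [('wallback',(P[:,2]>55)&(P[:,2]<108)&(P[:,0]>475)&(P[:,0]<565)&(P[:,1]>-145)&(P[:,1]<-118)),('cheektop',(P[:,2]>136)&(P[:,2]<144)&(P[:,0]>440)&(P[:,0]<490)&(P[:,1]>-80)&(P[:,1]<0))]:
        B=P[m]; yy=B[:,1]+0.038*(B[:,0]-520); print(k,n,len(B),np.median(yy).round(2),np.percentile(yy,[10,90]).round(1))
a=np.load('side3.npz')['frame'];b=np.load('side4.npz')['frame']
# image shift on near corner of the wall / cheek
for (x0,y0,w,h) in [(335,215,30,35),(326,205,16,35)]:
    t=a[y0:y0+h,x0:x0+w].astype(np.float32).mean(2);u=b[y0:y0+h,x0:x0+w].astype(np.float32).mean(2)
    print(cv2.phaseCorrelate(t,u,cv2.createHanningWindow((w,h),cv2.CV_32F)))
```

```text
3 wallback 198 -131.61 [-134.6 -129.1]
3 cheektop 35 -51.12 [-55.9 -47.4]
4 wallback 204 -132.06 [-134.8 -128.9]
4 cheektop 41 -52.52 [-56.7 -47.5]
((0.0552405876506743, -0.4618049329655527), 0.6546161814972207)
((-0.09625864059721678, -0.10432814377722366), 1.0855804189211793)
```

The jaw hasn't moved since it was pushed against the stop, and the robot is clear. Handing in.

```bash
python3 -c "
from cell import ctrl
print(ctrl.finish_job())"
```

```text
the job is handed in; nothing more can be done
None
```

I pressed the release key down to its bottom with the shut fingertips. Holding it there at about 20 N, I pushed the jaw back about 124 mm to the end stop. I then lifted off, moved the arm clear and handed the job in at about 9.5 s.

- **At the stop:** pushing on the thumb wall at 21 N gave no further motion. After letting go, the side camera showed no measurable movement of the jaw back toward the books.
- **Possible gap:** both cameras put the thumb wall 1.7–1.9 mm short of the stop's inner face. That is within the 2 mm calibration error, so I trusted the hard contact felt in the push.
- **Everything else:** the books are standing and measure within about 1 mm of where they started. The eraser, matchbox and ink bottle look undisturbed in the pictures. I did not re-measure the tumbler and blotter; the arm passed well above the tumbler and felt no contact with anything except the jaw.

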